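# Shut the filling tap and swing its spout over the steel cup

## Task

Set the filling tap for the steel cup by pushing with a fingertip only. First push the tap's lever round gently until it is fully closed against its stop, and only then swing the long spout by pushing on its arm until its outlet is over the middle of the tall steel cup (not the bowl). Grasp and lift nothing, push gently, leave the cup, the bowl and the spice jar where they stand, and leave the tap set like this.

Things in the scene. Friction and masses are not known exactly. Their poses are not given: they have to be found in the camera images.
- tap: stainless filling tap fixed to the work surface on a flat deck plate 50 x 206 x 8 mm. Origin: on the work surface under the axis of the spout column; the tap's x axis points away from the robot, y to the left, z up (turned by a small yaw). The spout column (30 mm thick, up to z = 195 mm) stands at the origin; the valve column with the lever (36 mm thick at the head, up to z = 175 mm) stands 110 mm along +y.
- spout_pivot (a point): point on the vertical swivel axis of the spout, at the height of its arm (181 mm above the work surface)
- spout_arm (a point): point on the centre line of the spout's straight level arm, 130 mm out from the swivel axis; the arm is a round steel tube 16 mm thick at height 181 mm, free to be pushed from 40 to 165 mm out; it turns with the spout
- outlet (a point): centre of the outlet's lower rim, at the end of the spout, 190 mm out from the swivel axis and 123 mm above the work surface; the downturned nozzle is 21 mm thick
- spout (a joint): angle of the spout, rad: 0 when the arm points 0.91 rad (52 degrees) round from the tap's -x (towards the robot) to its -y (right); grows as it swings counter-clockwise seen from above, so at +0.66 it points along the tap's -y; stops at -0.8 and +0.8. Friction of about 0.16 N m holds it wherever it is left
- lever_pivot (a point): point on the vertical axis of the lever, at the height of the lever (160 mm above the work surface)
- lever_grip (a point): centre of the lever's round black grip, 79 mm out from its axis, height 160 mm; the grip is 17 mm thick and reaches from 54 to 104 mm out; it turns with the lever
- lever (a joint): angle of the lever, rad: 0 is fully closed, on its stop, pointing along the tap's +y (left, in line with the deck plate); grows as it turns counter-clockwise seen from above towards the tap's -x (robot side), which opens the tap. It starts open; friction of about 0.16 N m holds it
- steel_cup: tall open tapered steel cup, 81 mm across the rim, 99 mm high, loose, upright, origin at the centre of its underside; stands under the path of the outlet
- small_bowl: low white bowl, 101 mm across, 45 mm high, loose, origin at the centre of its underside; also stands under the path of the outlet
- spice_b: black-capped spice jar, 44 mm thick, 106 mm high, loose, origin at the centre of its underside; stands under the spout arm's sweep
There are look-alikes about, which are no part of the job. Of the things shaped like the spice_b, the black one is meant.

How it is judged:
By the outcome, as a careful person would: the job done as asked, in the order asked, and still so for the second after the job is handed in, with the robot touching nothing.
It also fails if it takes over 42 s, if anything falls off the work surface, if the arm or the gripper's body presses on something with over 40 N, if the wrist force passes 120 N, or if a joint passes its speed limit or range.

## Robot

A 6-joint arm with a two-finger parallel gripper is mounted at the origin on the work surface; the furniture and walls round the work are solid. World frame = base frame: x ahead of the robot, y to its left, z up, the work surface at z = 0. Lengths are in m, angles in rad, forces in N, time in s.
With the tool pointing down it reaches from about 0.325 to 0.775 m from the base axis. Payload 5.5 kg.
Tool frame: the origin (TCP) lies on the centre line of the jaws, within the pads' length; the fingertips stand ctrl.finger_overhang ahead of it and the grasp point (between the pads) lies 11 mm behind it (ctrl.finger_overhang is the distance from the TCP to the fingertips, in m); z points along the fingers, y is the line along which they close (so a half turn about z gives the same grasp; the last joint's range is limited). The gripper opens to 85 mm and grips with 20 to 120 N. Pads are 22 mm wide; open, the fingers measure 114 mm over their backs; the gripper's body (76 mm by 85 mm) begins 54 mm behind the grasp point. The pads swing forward as they close: fully open they stand 13 mm farther back than shut.
Start: joints at [1.245, 0.091, 1.231, -0, 1.82, -0.057], TCP at [0.159, 0.578, 0.239] pointing down, gripper open.
Joint ranges: [-2.87, 2.87], [-0.86, 2.18], [0.17, 2.46], [-1.51, 4.65], [0.06, 2.69], [-2.65, 2.65]. Speed limits (rad/s): [2.57, 2.57, 3.01, 3.14, 3.14, 3.14].

## Interface

Orientations are given as a 3x3 rotation matrix whose columns are the frame's x, y, z axes.
In Python, from cell import observe, snapshot, calibration, workorder, ctrl gives the robot as it stands.
- The arm moves only by the shell command python3 -m pendant 'ROWS'. ROWS is JSON, a list of rows, each a list of 7 numbers: the shift along the world's x, y, z each as a share of 500 mm, from -1 to 1, then the turn, a rotation vector about the world's x, y, z each as a share of 1.5 rad, from -1 to 1, then the gripper's target within -1 to 1 (fully open at 1, half-way at 0, shut at -1). In form: [[dx, dy, dz, wx, wy, wz, jaw], ...]. A call has 1 to 5 rows; each row is the pose to reach, as a shift and turn from the pose commanded when the call began; what a row does not reach only later rows make up. A row lasts 1/10 s, in which the tool goes at most 50 mm and 8.59 degrees, less where a joint would pass 70% of its speed; a pose out of reach is approached as far as the arm can. A call with a number of a shift or a turn outside -1 to 1 is refused whole. A call with a gripper value outside its range is refused whole. The fingers move at their own pace and stop on an object; the grip force is fixed at half the most. Time passes only in rows, so rows that repeat a pose let the fingers close. It gives the time, the measured TCP pose, the force, the opening and the grip force at its end, in the units of the state.
- observe(): the state, without advancing time (a new reading comes with each control period).
- snapshot(name): name is "scene" or "side" or "wrist"; returns the picture (384x512x3 uint8, red, green, blue); there is no depth.
- calibration(name): a dict with "camera_matrix" (3x3 intrinsics, pixels), "position" and "orientation" of the camera in the world; the wrist camera has in their place "mount" (4x4, takes a point from camera to tool coordinates, whose origin is the TCP and whose axes are the flange's). Camera axes: x right, y down, z forward; pixel columns grow to the right and rows downward; lengths in m; the calibration is good to about 2 mm. The wrist camera is an equidistant fisheye: a pixel r from the principal point sees the ray r / f radians off the axis. A picture is of the moment at which its call begins: read the wrist's pose just before it. calibration takes no time and is no camera call.
- workorder.job_done(): hands the job in; it is judged then, once.
The state is a dict: "time": time; "q": joint angles; "qvel": joint speeds; "joint_torque": joint torques, N m; "position": TCP position; "orientation": TCP orientation; "contact_force": force on the tool from outside, world axes, zero at the start; "wrist_torque": the same for the moment, N m; "grip_width": finger opening in m; "grip_force": force on a finger pad.
Only numpy, scipy, OpenCV 4.12 (cv2) and the standard library are available. Lean on these libraries where they do the work, as an engineer would, in place of code of your own. Each camera call takes 0.05 s, during which the arm holds its last target. There are 200 camera calls.

## Working session

There is one attempt and no reset: what is moved stays moved. The work goes in short steps, Python scripts to look and compute and a shell command to move; the robot and the scene stay as the last step left them, time stands still between calls to the robot, and variables do not carry over. Pictures are saved under pics/ and viewed, at most 10 in all, crops included, and the job is handed in when it is done.

```bash
mkdir -p pics
python3 - <<'E'
from cell import observe,snapshot,calibration,ctrl
import cv2,numpy as np
s=observe();print(s['time'],s['position'],s['orientation'],ctrl.finger_overhang,s['grip_width'])
for n in("scene","side"):
    im=snapshot(n);cv2.imwrite(f"pics/{n}0.png",cv2.resize(im[:,:,::-1],(800,600),interpolation=cv2.INTER_CUBIC));cv2.imwrite(f"pics/{n}_raw.png",im[:,:,::-1])
    c=calibration(n);print(c)
E
```

```text
0.0 [0.15922088 0.57820226 0.23810596] [[-9.64102726e-01  2.65528738e-01 -6.49925704e-04]
 [ 2.65529508e-01  9.64100823e-01 -1.91947322e-03]
 [ 1.16918604e-04 -2.02314381e-03 -9.99997947e-01]] 0.008 0.0853027234541992
{'camera_matrix': array([[349.43612339,   0.        , 250.74592881],
       [  0.        , 349.43612339, 191.77049236],
       [  0.        ,   0.        ,   1.        ]]), 'position': array([ 0.03660682, -0.70257562,  0.71847092]), 'orientation': array([[ 0.7819012 , -0.41758937,  0.46287107],
       [-0.62329764, -0.53728187,  0.56817977],
       [ 0.0114264 , -0.73276689, -0.68038381]])}
{'camera_matrix': array([[463.41552685,   0.        , 264.99022492],
       [  0.        , 463.41552685, 188.57835516],
       [  0.        ,   0.        ,   1.        ]]), 'position': array([0.41343655, 0.68260544, 0.92616293]), 'orientation': array([[-0.9998317 , -0.01493876,  0.01064899],
       [-0.0177902 ,  0.64772769, -0.7616642 ],
       [ 0.00448068, -0.76172546, -0.64788444]])}
```

View pics/scene0.png

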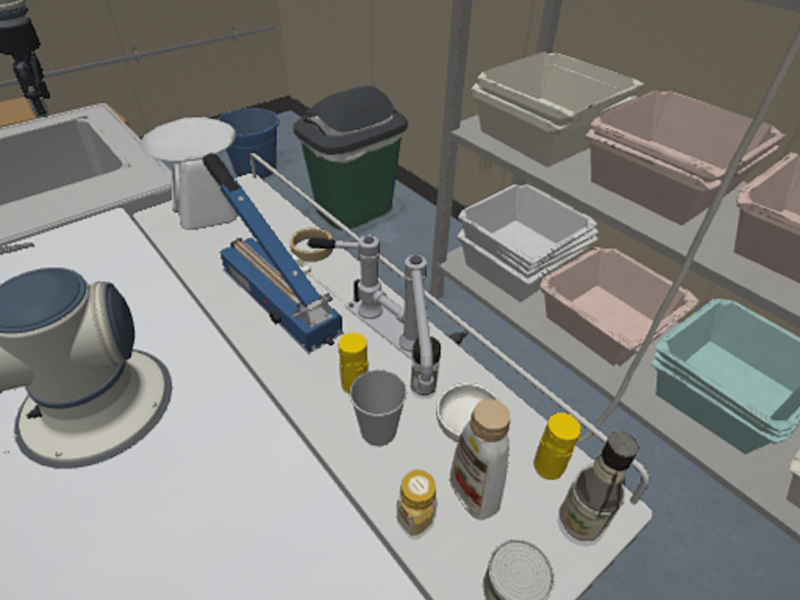

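View pics/side0.png

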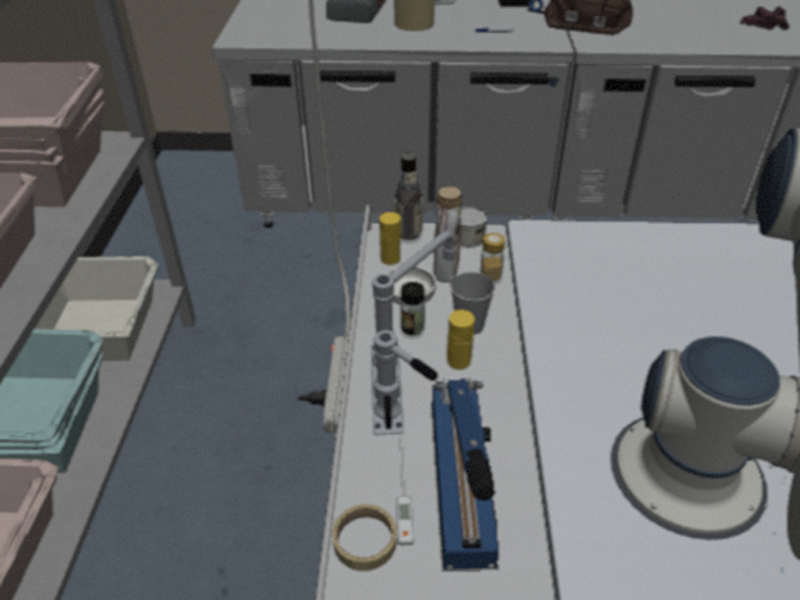

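The scene view shows the spout column top at about (415,262) and the valve top at (370,241). The lever grip is near (322,243), the steel cup rim at (379,396), the bowl at (468,410), and the black-capped jar at (426,365). The look-alikes are the yellow shakers at (352,360) and (560,445), the orange-capped jar at (417,500) and the bottle at (600,490). I'll enlarge crops from both cameras to choose.

Run:
```python
import cv2
a=cv2.imread("pics/scene_raw.png")[140:290,190:330];b=cv2.imread("pics/side_raw.png")[140:290,215:325]
for n,i,k in(("sc",a,4),("si",b,4)):
    cv2.imwrite(f"pics/{n}_crop.png",cv2.resize(i,None,fx=k,fy=k,interpolation=cv2.INTER_CUBIC))
```

```text
(no output)
```

View pics/sc_crop.png

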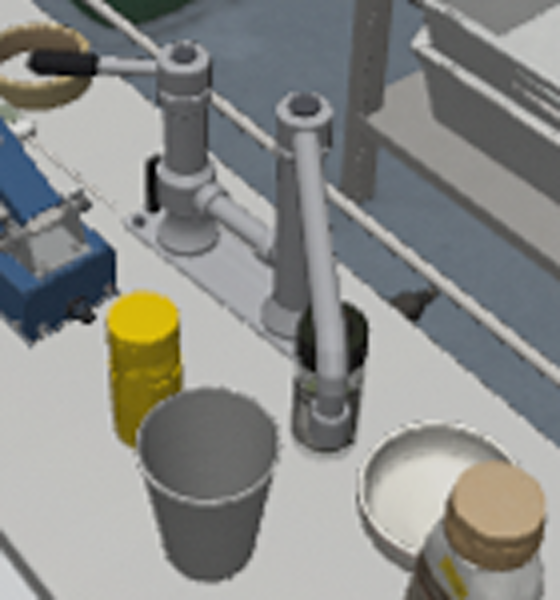

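View pics/si_crop.png

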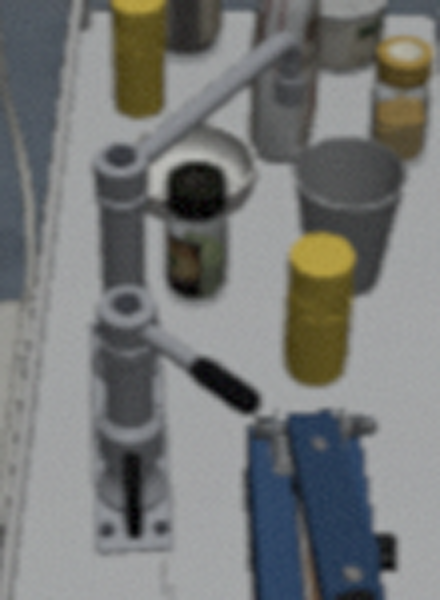

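The job's cup, bowl and black-capped jar stand out clearly in both crops. The black jar is at scene crop (330,380), directly under the spout arm. The cup is at (208,445) and the bowl at (438,490). Next I'll triangulate.

```bash
cat > h.py <<'E'
import numpy as np
from cell import calibration
C={n:calibration(n) for n in("scene","side")}
def ray(n,p):
    c=C[n];d=np.linalg.solve(c['camera_matrix'],[p[0],p[1],1]);return np.array(c['position']),c['orientation']@d
def atz(n,p,z):
    o,d=ray(n,p);return (o+d*(z-o[2])/d[2])[:2]
def tri(a,b):
    A=np.zeros((3,3));v=np.zeros(3)
    for n,p in(("scene",a),("side",b)):
        o,d=ray(n,p);d/=np.linalg.norm(d);P=np.eye(3)-np.outer(d,d);A+=P;v+=P@o
    return np.linalg.solve(A,v)
E
python3 - <<'E'
from h import *
np.set_printoptions(precision=4,suppress=True)
f=lambda p,o:(p[0]/4+o[0]-.375,p[1]/4+o[1]-.375)
L=dict(spout=((305,105),(121,157),.195),valve=((184,55),(127,308),.175),levertip=((34,62),(250,402),.16),
elbow=(None,(290,45),.181),nozz=((326,437),(291,100),.123),cup=((208,445),(351,175),.099),bowl=((438,495),(200,172),.045),
jar=((333,337),(197,185),.106),yel=((143,318),(322,248),.11),sealer=((65,195),(345,412),.06))
for k,(a,b,z) in L.items():
    pa=a and f(a,(190,140));pb=f(b,(215,140))
    print(k,pa and atz("scene",pa,z),atz("side",pb,z),pa and tri(pa,pb))
from cell import observe
E
```

```text
spout [ 0.4781 -0.2164] [ 0.4763 -0.2132] [ 0.4775 -0.2155  0.1939]
valve [ 0.4665 -0.1104] [ 0.4674 -0.0984] [ 0.4691 -0.1048  0.1697]
levertip [ 0.3955 -0.0397] [ 0.3955 -0.0392] [ 0.3955 -0.0395  0.1598]
elbow None [ 0.3678 -0.3546] None
nozz [ 0.3645 -0.3718] [ 0.3647 -0.3684] [ 0.365  -0.3709  0.1213]
cup [ 0.3229 -0.3226] [ 0.323  -0.3147] [ 0.3236 -0.32    0.0951]
bowl [ 0.4311 -0.4005] [ 0.4295 -0.3807] [ 0.4329 -0.3955  0.035 ]
jar [ 0.4253 -0.3095] [ 0.4302 -0.293 ] [ 0.4306 -0.3038  0.0971]
yel [ 0.3442 -0.2319] [ 0.3466 -0.2257] [ 0.3461 -0.2293  0.1067]
sealer [ 0.3943 -0.0649] [ 0.3328 -0.1261] [ 0.3537 -0.0998  0.0983]
```

Run:
```python
from h import *
np.set_printoptions(precision=4,suppress=True)
k=1.5625
for n,a,b in(("handle end",(208,158),(482,492)),("handle root",(234,185),(472,452)),("front",(325,310),(455,388)),("sealer corner far",(340,325),(432,385)),("shaker",(0,0),(0,0))):
    if a[0]: print(n,tri(np.array(a)/k,np.array(b)/k))
```

```text
handle end [0.3418 0.2048 0.2297]
handle root [0.3499 0.1308 0.2057]
front [ 0.3657 -0.1058  0.0648]
sealer corner far [ 0.3912 -0.1301  0.0382]
```

```bash
python3 -m pendant '[[0.52,-0.76,0.2,0,0,-0.565,-1],[0.52,-0.76,0.2,0,0,-0.565,-1],[0.52,-0.76,0.2,0,0,-0.565,-1],[0.52,-0.76,0.2,0,0,-0.565,-1],[0.52,-0.76,0.2,0,0,-0.565,-1]]'
cat > st.py <<'E'
from cell import observe
import numpy as np
np.set_printoptions(precision=4,suppress=True)
s=observe();R=s['orientation'];print(s['time'],s['position'],'yaw_y',np.degrees(np.arctan2(R[1][1],R[0][1])),s['contact_force'],s['grip_width'],np.array(s['q']))
E
python3 st.py
```

```text
time: 0.6
position: [0.2978, 0.3751, 0.2923]
orientation: [[-0.52, 0.854, -0.0], [0.854, 0.52, -0.0], [-0.0, -0.001, -1.0]]
contact_force: [1.6, -0.2, 0.3]
grip_width: 0.0123
grip_force: 0.0
0.6 [0.2978 0.3751 0.2923] yaw_y 31.301836840107683 [ 1.5552 -0.1636  0.3103] 0.012277766907970658 [ 0.8287 -0.2146  1.4296 -0.0001  1.9272  0.2824]
```

```bash
python3 -m pendant '[[0.24,-0.44,0.04,0,0,-0.06,-1],[0.24,-0.44,0.04,0,0,-0.06,-1],[0.24,-0.44,0.04,0,0,-0.06,-1],[0.24,-0.44,0.04,0,0,-0.06,-1],[0.24,-0.44,0.04,0,0,-0.06,-1]]'; python3 st.py
```

```text
time: 1.1
position: [0.417, 0.1561, 0.3122]
orientation: [[-0.446, 0.895, -0.0], [0.895, 0.446, 0.0], [0.0, -0.0, -1.0]]
contact_force: [1.0, 0.1, -1.1]
grip_width: 0.0003
grip_force: 0.0
1.1 [0.417  0.1561 0.3122] yaw_y 26.478249713514842 [ 1.0236  0.0769 -1.0734] 0.00029757356082611984 [ 0.2817 -0.2927  1.4587  0.0001  1.9757 -0.1804]
```

```bash
python3 -m pendant '[[-0.074,-0.48,-0.08,0,0,0,-1],[-0.074,-0.48,-0.08,0,0,0,-1],[-0.074,-0.48,-0.08,0,0,0,-1],[-0.074,-0.48,-0.08,0,0,0,-1],[-0.074,-0.48,-0.08,0,0,0,-1]]'; python3 -m pendant '[[0,0,0,0,0,0,-1],[0,0,0,0,0,0,-1]]'>/dev/null;python3 st.py
python3 - <<'E'
from cell import snapshot
import cv2
im=snapshot("side")[:,:,::-1][120:300,200:380];cv2.imwrite("pics/s1.png",cv2.resize(im,None,fx=3.3,fy=3.3,interpolation=cv2.INTER_CUBIC))
E
```

```text
time: 1.6
position: [0.3787, -0.0838, 0.2716]
orientation: [[-0.446, 0.895, -0.0], [0.895, 0.446, -0.0], [-0.0, -0.0, -1.0]]
contact_force: [1.0, -0.6, 0.3]
grip_width: -0.0001
grip_force: 0.0
1.8 [ 0.3793 -0.0827  0.2718] yaw_y 26.272675443032355 [1.9107 0.8222 0.367 ] -6.682977538633541e-05 [-0.3028 -0.468   1.6633  0.0005  1.9474 -0.7612]
```

View pics/s1.png

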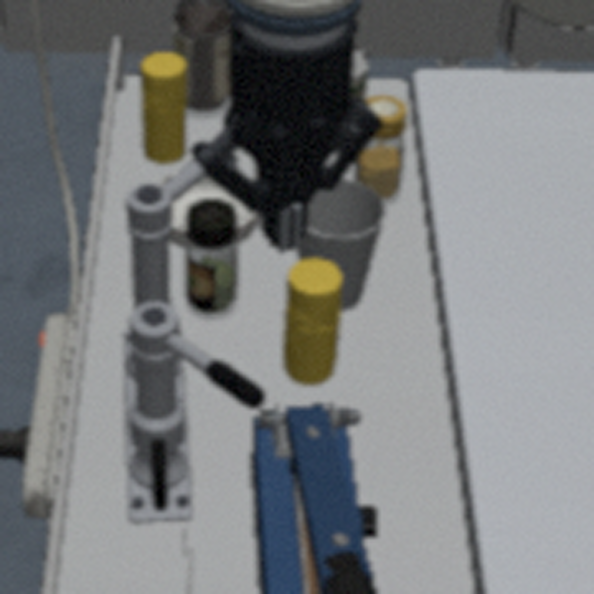

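```bash
python3 -m pendant '[[0,0,-0.08,0,0,0,-1],[0,0,-0.16,0,0,0,-1],[0,0,-0.236,0,0,0,-1],[0,0,-0.236,0,0,0,-1],[0,0,-0.236,0,0,0,-1]]'; python3 -m pendant '[[0.01,0.01,0,0,0,0,-1],[0.02,0.018,0,0,0,0,-1],[0.03,0.026,0,0,0,0,-1],[0.036,0.036,0,0,0,0,-1],[0.042,0.046,0,0,0,0,-1]]'
```

```text
time: 2.35
position: [0.3799, -0.0807, 0.1551]
orientation: [[-0.448, 0.894, -0.0], [0.894, 0.448, 0.0], [0.0, -0.0, -1.0]]
contact_force: [0.4, -0.4, 1.9]
grip_width: 0.0005
grip_force: 0.0
time: 2.85
position: [0.4012, -0.0589, 0.1548]
orientation: [[-0.445, 0.895, 0.001], [0.895, 0.445, -0.001], [-0.001, 0.0, -1.0]]
contact_force: [-1.8, -2.2, 1.1]
grip_width: 0.0001
grip_force: 1.2
```

Run:
```python
from cell import snapshot
import cv2
im=snapshot("side")[:,:,::-1][150:300,210:360];cv2.imwrite("pics/s2.png",cv2.resize(im,None,fx=3.6,fy=3.6,interpolation=cv2.INTER_CUBIC))
```

```text
(no output)
```

View pics/s2.png

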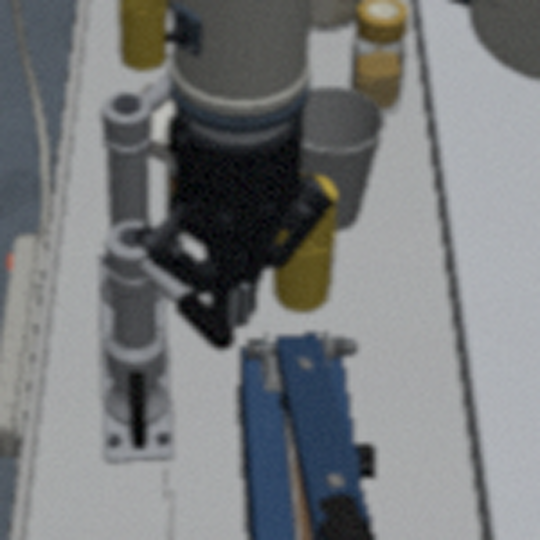

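```bash
python3 -m pendant '[[0.01,0.01,0,0,0,0,-1],[0.02,0.018,0,0,0,0,-1],[0.028,0.026,0,0,0,0,-1],[0.036,0.032,0,0,0,0,-1],[0.044,0.036,0,0,0,0,-1]]';python3 -m pendant '[[0.006,0.003,0,0,0,0,-1],[0.012,0.006,0,0,0,0,-1],[0.018,0.009,0,0,0,0,-1]]'
```

```text
time: 3.4
position: [0.4228, -0.0406, 0.1539]
orientation: [[-0.446, 0.895, -0.001], [0.895, 0.446, 0.0], [0.0, -0.001, -1.0]]
contact_force: [-0.5, -1.8, -0.7]
grip_width: 0.0001
grip_force: 1.3
time: 3.7
position: [0.4317, -0.0363, 0.154]
orientation: [[-0.446, 0.895, -0.001], [0.895, 0.446, 0.0], [0.0, -0.0, -1.0]]
contact_force: [-1.6, -2.1, -0.5]
grip_width: 0.0001
grip_force: 1.2
```

Next come fine steps, mainly along +x, watching the force for the stop.

```bash
python3 -m pendant '[[0.005,0.001,0,0,0,0,-1],[0.01,0.002,0,0,0,0,-1],[0.01,0.002,0,0,0,0,-1]]';python3 -m pendant '[[0.004,0,0,0,0,0,-1],[0.008,0,0,0,0,0,-1],[0.008,0,0,0,0,0,-1]]'
```

```text
time: 4.0
position: [0.4368, -0.0351, 0.1541]
orientation: [[-0.446, 0.895, -0.0], [0.895, 0.446, 0.001], [0.001, 0.0, -1.0]]
contact_force: [-1.6, -1.1, -0.5]
grip_width: -0.0001
grip_force: 0.6
time: 4.3
position: [0.439, -0.0349, 0.1539]
orientation: [[-0.446, 0.895, -0.005], [0.895, 0.446, 0.001], [0.003, -0.004, -1.0]]
contact_force: [-9.9, 1.9, 1.3]
grip_width: 0.0002
grip_force: 5.0
```

```bash
python3 -m pendant '[[-0.02,0,0,0,0,0,-1],[-0.06,-0.01,0,0,0,0,-1],[-0.06,-0.01,0.08,0,0,0,-1],[-0.06,-0.01,0.16,0,0,0,-1],[-0.06,-0.01,0.26,0,0,0,-1]]';python3 -m pendant '[[0,0,0,0,0,0,-1],[0,0,0,0,0,0,-1]]'; python3 st.py
```

```text
time: 4.8
position: [0.41, -0.0404, 0.2846]
orientation: [[-0.446, 0.895, -0.001], [0.895, 0.446, 0.0], [0.001, -0.0, -1.0]]
contact_force: [1.1, 0.3, -0.4]
grip_width: -0.0002
grip_force: 0.0
time: 5.0
position: [0.4113, -0.0405, 0.2861]
orientation: [[-0.446, 0.895, 0.005], [0.895, 0.446, -0.001], [-0.003, 0.004, -1.0]]
contact_force: [0.5, -0.4, -0.2]
grip_width: 0.0001
grip_force: 0.0
5.0 [ 0.4113 -0.0405  0.2861] yaw_y 26.472346815271678 [ 0.5431 -0.4237 -0.1835] 5.841732364143217e-05 [-0.1808 -0.3974  1.5866  0.0002  1.9473 -0.6427]
```

```bash
python3 -m pendant '[[0.054,-0.613,0,0,0,0.21,-1],[0.054,-0.613,0,0,0,0.21,-1],[0.054,-0.613,0,0,0,0.21,-1],[0.054,-0.613,0,0,0,0.21,-1],[0.054,-0.613,0,0,0,0.21,-1]]';python3 st.py
```

```text
time: 5.5
position: [0.431, -0.2756, 0.2824]
orientation: [[-0.701, 0.713, -0.001], [0.713, 0.701, 0.001], [0.002, 0.0, -1.0]]
contact_force: [0.9, 0.2, -0.1]
grip_width: 0.0001
grip_force: 0.0
5.5 [ 0.431  -0.2756  0.2824] yaw_y 44.534492008875155 [ 0.8983  0.194  -0.0514] 0.00013886038317952496 [-0.6357 -0.1317  1.3739  0.0003  1.901  -1.4129]
```

```bash
python3 -m pendant '[[0.014,-0.08,0,0,0,0,-1],[0.014,-0.143,0,0,0,0,-1],[0.014,-0.143,0,0,0,0,-1],[0.014,-0.143,0,0,0,0,-1]]';python3 st.py
python3 - <<'E'
from cell import snapshot
import cv2
im=snapshot("side")[:,:,::-1];cv2.imwrite("pics/side3_raw.png",im);im=im[90:290,210:360];cv2.imwrite("pics/s3.png",cv2.resize(im,None,fx=3,fy=3,interpolation=cv2.INTER_CUBIC))
im=snapshot("scene")[:,:,::-1];cv2.imwrite("pics/scene3_raw.png",im)
E
```

```text
time: 5.9
position: [0.438, -0.3454, 0.2822]
orientation: [[-0.7, 0.714, -0.002], [0.714, 0.7, 0.002], [0.003, 0.0, -1.0]]
contact_force: [-0.2, 0.5, 0.4]
grip_width: 0.0002
grip_force: 0.0
5.9 [ 0.438  -0.3454  0.2822] yaw_y 44.45150036939187 [-0.1627  0.4799  0.4071] 0.00015930472611346968 [-0.729  -0.0069  1.2552  0.0005  1.8965 -1.5047]
```

View pics/s3.png

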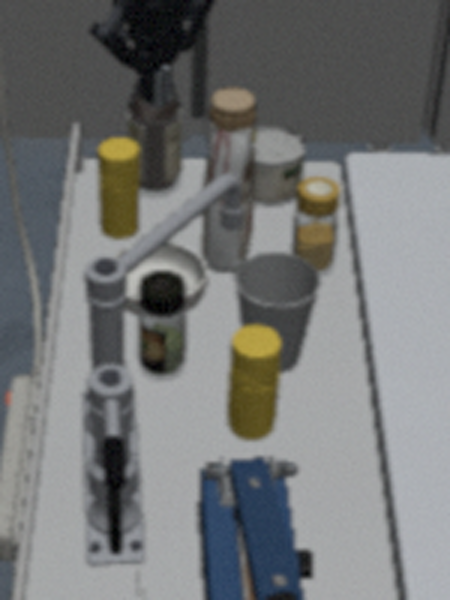

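The lever now lies along the deck plate, from crop (113,380) to (115,480), so it is closed. Before I descend I'll check how close the tan-capped bottle is.

Run:
```python
from h import *
k=1.5625
print("bottle cap",tri(np.array((491,411))/k,np.array((449,194))/k))
```

```text
bottle cap [ 0.36698587 -0.48102017  0.18813211]
```

```bash
python3 -m pendant '[[0,0,-0.08,0,0,0,-1],[0,0,-0.16,0,0,0,-1],[0,0,-0.228,0,0,0,-1],[0,0,-0.228,0,0,0,-1],[0,0,-0.228,0,0,0,-1]]'; python3 -m pendant '[[-0.01,0.007,0,0,0,0,-1],[-0.02,0.014,0,0,0,0,-1],[-0.03,0.022,0,0,0,0,-1],[-0.04,0.03,0,0,0,0,-1],[-0.046,0.034,0,0,0,0,-1]]'; python3 -m pendant '[[-0.008,0.005,0,0,0,0,-1],[-0.016,0.010,0,0,0,0,-1],[-0.024,0.015,0,0,0,0,-1]]'
```

```text
time: 6.5
position: [0.4386, -0.3444, 0.1711]
orientation: [[-0.702, 0.712, 0.0], [0.712, 0.702, 0.0], [0.0, 0.0, -1.0]]
contact_force: [-0.1, 0.3, 0.5]
grip_width: -0.0001
grip_force: 0.0
time: 7.0
position: [0.4153, -0.3283, 0.1711]
orientation: [[-0.701, 0.713, 0.001], [0.713, 0.701, -0.001], [-0.002, 0.0, -1.0]]
contact_force: [2.0, -1.6, 1.5]
grip_width: 0.0001
grip_force: 0.7
time: 7.3
position: [0.4032, -0.3207, 0.1702]
orientation: [[-0.701, 0.713, 0.0], [0.713, 0.701, 0.0], [-0.0, 0.0, -1.0]]
contact_force: [1.4, 0.4, -0.6]
grip_width: 0.0
grip_force: 0.7
```

```bash
python3 -m pendant '[[-0.01,0.007,0,0,0,0,-1],[-0.02,0.015,0,0,0,0,-1],[-0.03,0.022,0,0,0,0,-1],[-0.03,0.022,0,0,0,0,-1]]'
python3 - <<'E'
from cell import snapshot
import cv2,numpy as np
a=snapshot("scene")[:,:,::-1][190:290,210:310];b=snapshot("side")[:,:,::-1][130:230,250:350]
cv2.imwrite("pics/p4.png",np.hstack([cv2.resize(i,None,fx=4,fy=4,interpolation=cv2.INTER_CUBIC) for i in(a,b)]))
E
```

```text
time: 7.7
position: [0.3876, -0.3094, 0.1702]
orientation: [[-0.701, 0.713, -0.001], [0.713, 0.701, 0.0], [0.001, -0.0, -1.0]]
contact_force: [0.3, -0.2, 0.7]
grip_width: 0.0004
grip_force: 0.0
```

View pics/p4.png

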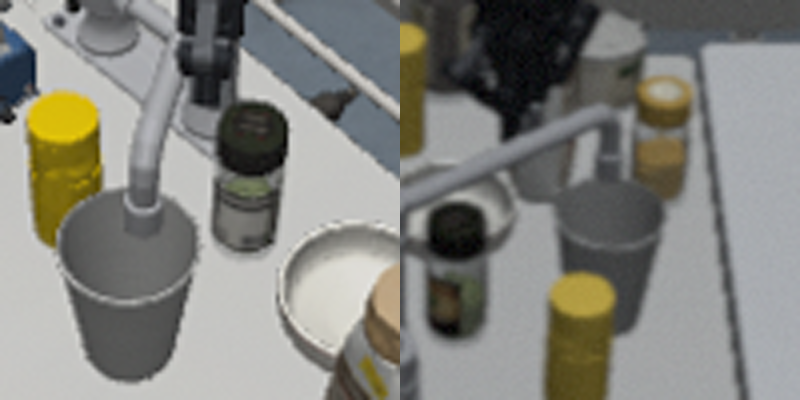

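The nozzle's lower rim is at scene crop (143,228), just inside the cup rim, whose centre is about (128,244). It still needs a little more clockwise swing.

Run:
```python
from h import *
P=np.array([.4775,-.2155]);f=lambda p:np.array(p)/4+(210-.375,190-.375)
g=lambda p:(np.array(p)-(400,0))/4+(250-.375,130-.375)
def a(n,p):d=p-P;print(n,p,np.hypot(*d),np.degrees(np.arctan2(d[1],d[0])))
a("nozz",atz("scene",f((143,229)),.123));a("nozz lo",atz("scene",f((143,233)),.123))
a("cup rim",atz("scene",f((128.5,244)),.099));a("cup base",atz("scene",f((130,357)),0.0))
a("cup rim side",atz("side",g((609,214)),.099))
a("elbow side",atz("side",g((607,113)),.181))
a("nozz side x",atz("side",g((609,180)),.123))
```

```text
nozz [ 0.32457699 -0.33380047] 0.19334023827407923 -142.27464269687474
nozz lo [ 0.32292895 -0.33591633] 0.1959395330064241 -142.0801439922526
cup rim [ 0.32350814 -0.32220629] 0.1873492048447851 -145.2805700362241
cup base [ 0.31913351 -0.32838845] 0.19448328096878847 -144.51757206830493
cup rim side [ 0.3243747  -0.31572283] 0.1830081267134259 -146.79464394228833
elbow side [ 0.32998937 -0.32328739] 0.1826951214514673 -143.84405138389954
nozz side x [ 0.32537672 -0.32371767] 0.1866883931747225 -144.57265918399713
```

```bash
python3 -m pendant '[[-0.004,0.005,0,0,0,0,-1],[-0.008,0.011,0,0,0,0,-1],[-0.008,0.011,0,0,0,0,-1]]'
python3 -m pendant '[[0.02,-0.025,0,0,0,0,-1],[0.06,-0.045,0,0,0,0,-1],[0.08,-0.06,0,0,0,0,-1],[0.08,-0.06,0.1,0,0,0,-1],[0.08,-0.06,0.2,0,0,0,-1]]'
python3 - <<'E'
from cell import snapshot
import cv2,numpy as np
a=snapshot("scene")[:,:,::-1][190:290,210:310];b=snapshot("side")[:,:,::-1][130:230,250:350]
cv2.imwrite("pics/p5.png",np.hstack([cv2.resize(i,None,fx=4,fy=4,interpolation=cv2.INTER_CUBIC) for i in(a,b)]))
E
```

```text
time: 8.1
position: [0.3842, -0.3041, 0.1702]
orientation: [[-0.701, 0.713, -0.0], [0.713, 0.701, 0.0], [0.0, -0.0, -1.0]]
contact_force: [-0.4, 0.2, -0.8]
grip_width: 0.0002
grip_force: 0.1
time: 8.6
position: [0.424, -0.3337, 0.2689]
orientation: [[-0.701, 0.713, -0.004], [0.713, 0.701, 0.004], [0.006, -0.0, -1.0]]
contact_force: [0.4, -0.3, 1.5]
grip_width: 0.0001
grip_force: 0.0
```

View pics/p5.png

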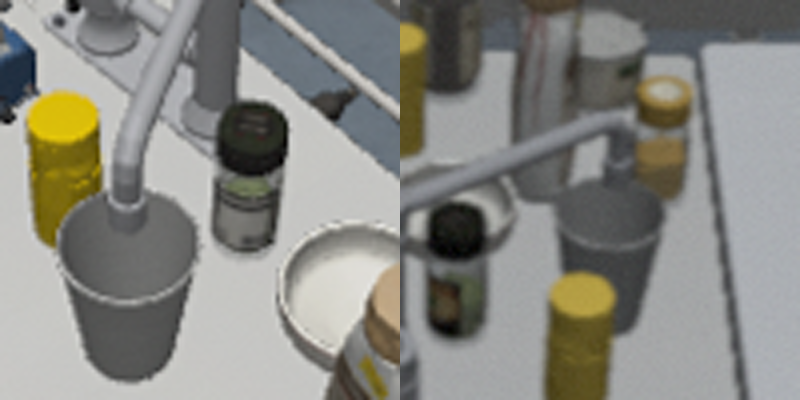

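Run:
```python
from h import *
P=np.array([.4775,-.2155]);f=lambda p:np.array(p)/4+(210-.375,190-.375)
g=lambda p:(np.array(p)-(400,0))/4+(250-.375,130-.375)
def a(n,p):d=p-P;print(n,p,np.hypot(*d),np.degrees(np.arctan2(d[1],d[0])))
for y in(223,227,230):a("nozz",atz("scene",f((126,y)),.123))
a("cup rim",atz("scene",f((128.5,244)),.099))
a("cup rim side",atz("side",g((609,214)),.099))
def proj(n,X):
    c=C[n];v=c['orientation'].T@(np.array(X)-c['position']);w=c['camera_matrix']@v;return w[:2]/w[2]
# model: predicted crop pixels for nozzle & cup over angle
for an in range(-150,-139,2):
    t=np.radians(an);q=P+.19*np.array([np.cos(t),np.sin(t)])
    F=lambda X:np.round((proj("scene",X)+.375-(210,190))*4);G=lambda X:np.round((proj("side",X)+.375-(250,130))*4+(400,0))
    print(an,"nozz",F([*q,.123]),G([*q,.123]),G([*q,.165]),"cup",F([*q,.099]),G([*q,.099]),F([*q,0]),G([*q,0]))
```

```text
nozz [ 0.31987444 -0.32497914] 0.19191534247612627 -145.21801200320164
nozz [ 0.31823257 -0.32712626] 0.19449045007196933 -144.97441860621458
nozz [ 0.31700684 -0.32872918] 0.19641512493678406 -144.7967314394061
cup rim [ 0.32350814 -0.32220629] 0.1873492048447851 -145.2805700362241
cup rim side [ 0.3243747  -0.31572283] 0.1830081267134259 -146.79464394228833
-150 nozz [100. 213.] [628. 192.] [632. 144.] cup [100. 240.] [626. 219.] [104. 342.] [617. 323.]
-148 nozz [111. 216.] [623. 187.] [626. 139.] cup [112. 244.] [620. 214.] [114. 346.] [612. 318.]
-146 nozz [123. 219.] [617. 182.] [621. 134.] cup [123. 247.] [615. 209.] [124. 349.] [607. 312.]
-144 nozz [134. 222.] [611. 177.] [615. 129.] cup [134. 249.] [609. 204.] [135. 351.] [602. 307.]
-142 nozz [146. 225.] [605. 172.] [608. 124.] cup [146. 252.] [603. 199.] [146. 354.] [596. 302.]
-140 nozz [158. 227.] [599. 167.] [602. 119.] cup [158. 254.] [597. 194.] [157. 356.] [590. 298.]
```

The outlet and the cup centre agree to within about 1° (roughly 3 mm) in both views. The lever is closed, nothing else has moved and the arm is clear, so I'm handing in.

```bash
python3 -m pendant '[[0,0,0.05,0,0,0,-1],[0,0,0.05,0,0,0,-1],[0,0,0.05,0,0,0,-1]]'; python3 -c "from cell import workorder;print(workorder.job_done())"
```

```text
time: 9.0
position: [0.4246, -0.3344, 0.2952]
orientation: [[-0.701, 0.713, 0.001], [0.713, 0.701, -0.0], [-0.001, 0.0, -1.0]]
contact_force: [-0.4, -0.1, 0.2]
grip_width: -0.0003
grip_force: 0.0
the job is handed in; nothing more can be done
None
```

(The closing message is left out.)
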